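# Return the blue micropipette to its inclined stand

### The job

Put the blue micropipette lying on the bench back in the slot with the blue flag on the inclined stand: held at the stand's slope, lower it gently into the notches of both combs, ease it down the slope until you feel its shoulder bear against the rubber stop, and only then let go. Do not drop or ram it, and leave the other pipettes and the rest of the bench as they are.

Things in the scene. Friction and masses are not known exactly. Their poses are not given: they have to be found in the camera images.
- pipette: Blue-banded micropipette lying hook side up, rigid, 246 mm long, about 0.11 kg (varies). Origin: middle of the bottom edge of the handle's lower end face, the shoulder. +x along it to the nose, +z out of the hook side. White flat-sided handle: x -125 to 0 mm, 30 wide (y), z 0 to 26. Grey hook up to z 46 at x -123 to -93; plunger with blue button back to x -151.
- pipette_grip (a point): Middle of the handle at x -55, z 13 mm in the pipette's frame, near its centre of mass. Take the handle across its 30 mm width, anywhere from x -85 to -20.
- pipette_nose (a point): Far end of the nose, at x 95, z 13 mm in the pipette's frame. From the square shoulder at x 0 a round shaft 16 mm thick, its axis at z 13, runs to x 50; then the nose tapers to this point.
- stand: Fixed inclined pipette stand, 288 mm wide (y): grey foot plate, aluminium side rails, two white combs making four slots at y -96, -32, 32, 96 mm that slope down along its +x by 30 degrees. Origin: centre of its underside, z up. Rigid; friction keeps a pipette from sliding down by itself. Between the combs (92 mm) the slots are open below, so fingers can pass beside the handle.
- upper_notch (a point): Middle of the stand's upper comb (between the two inner slots) at the level of its notch floors: 8 mm thick, 104 mm uphill of the stop. Each slot has a flat-bottomed notch 38 mm wide for the handle's underside, between round-topped teeth 17 mm high; its floor is level with the seated handle's underside.
- lower_notch (a point): Middle of the stand's lower comb, 8 mm thick, its centre 10 mm downhill of the stop's uphill face. Each slot has a 90-degree V notch, open upward, that carries the 16 mm shaft; its flanks reach about 17 mm above the seat line.
- stop: Black rubber strip, 6 mm thick, rigid, across the stand on the uphill side of the lower comb. The handle's shoulder butts on its uphill face; it stands below and both sides of each shaft (24 mm gap), up to 11 mm above the line of the handles' undersides. Origin: mid-stand, on the uphill face, at that line; x down the slope, z square to it.
- home: Blue flag of the slot to use: blue plates 30 mm wide uphill of its upper notch and in front of its lower comb (look only). Its frame is the seat: a pipette fully home has its origin and axes on this frame. Origin: slot centre, at the stop's uphill face, level with the handle's underside; x down the slope, y across, z square to the slope.
- other: The yellow flag of the other empty slot, same frame: not to be used.
- pipette_green: A like pipette with green band and button, lying in one of the slots, same frame: leave it.
- pipette_red: A like pipette with red band and button, lying in one of the slots, same frame: leave it.
- bottle: White reagent bottle, red cap, 60 mm across, 150 mm high; origin at its base. Leave it.
- vial1: Small amber dropper vial with blue cap, 24 mm across, 62 mm high; origin at its base. Leave it.
- vial2: Small amber dropper vial with yellow cap, 24 mm across, 62 mm high; origin at its base. Leave it.
- tipbox: Blue pipette tip box with clear lid, 85 x 125 x 67 mm; origin at the centre of its underside. Leave it.
Things that resemble listed ones, but are neither listed nor needed, are in the scene too. What is shaped like the pipette but pink is not meant.

How it is judged:
On the way:
1. still held, the blue pipette lies in its slot with its shoulder bearing on the rubber stop (x of pipette in the frame of home between -0.003 and 0.002 m and y of pipette in the frame of home between -0.005 and 0.005 m and z of pipette in the frame of home between -0.002 and 0.003 m and angle between the x axis of pipette and the x axis of home, either way round below 0.07 rad and angle between the z axis of pipette and the z axis of home, either way round below 0.1 rad and contact force between pipette and stop above 0.5 N and contact force between the fingers and pipette above 0.5 N), for 0.15 s.
At the end, for the whole second after the job is handed in: The blue pipette lies at rest in both notches of the blue-flagged slot, hook side up and nose downhill, its shoulder within 3 mm of the stop, within 5 mm across the slot and 3 mm of its seated height, its axis within 4 degrees of the slope line, released (x of pipette in the frame of home between -0.003 and 0.002 m and y of pipette in the frame of home between -0.005 and 0.005 m and z of pipette in the frame of home between -0.002 and 0.003 m and angle between the x axis of pipette and the x axis of home, either way round below 0.07 rad and angle between the z axis of pipette and the z axis of home, either way round below 0.1 rad and contact force between pipette and stand above 0.3 N and linear speed of pipette below 0.01 m/s and angular speed of pipette below 0.1 rad/s and contact force between the fingers and pipette below 0.05 N); the robot touches nothing.
It fails at once if the blue pipette is rammed into the stand (more than 25 N) (contact force between pipette and stand above 25 N).
It fails at once if the robot hits the stand (more than 15 N) (contact force between the arm and stand above 15 N).
It fails at once if the fingers hit the stand (more than 15 N) (contact force between the fingers and stand above 15 N).
It fails at once if another pipette is shifted in its slot by more than 10 mm (distance of any of pipette_green, pipette_red from where it was at the start of the episode above 0.01 m).
It fails at once if something else on the bench is moved by more than 20 mm (distance of any of bottle, vial1, vial2, tipbox from where it was at the start of the episode above 0.02 m).
It also fails if it takes over 45 s, if anything falls off the work surface, if the arm or the gripper's body presses on something with over 40 N, if the wrist force passes 120 N, or if a joint passes its speed limit or range.

### The arm

A 7-joint arm with a two-finger parallel gripper is mounted at the origin on the work surface. World frame = base frame: x ahead of the robot, y to its left, z up, the work surface at z = 0. Lengths are in m, angles in rad, forces in N, time in s.
With the tool pointing down it reaches from about 0.4 to 0.875 m from the base axis. Payload 19.3 kg.
Tool frame: the origin (TCP) lies between the finger pads; the fingertips stand 14 mm ahead of it and the grasp point (between the pads) lies 5 mm behind it (ctrl.tips_ahead is the distance from the TCP to the fingertips, in m); z points along the fingers, y is the line along which they close (so a half turn about z gives the same grasp; the last joint's range is limited). The gripper opens to 85 mm and grips with 20 to 120 N. Pads are 22 mm wide; open, the fingers measure 114 mm over their backs; the gripper's body (76 mm by 85 mm) begins 54 mm behind the grasp point. The pads swing forward as they close: fully open they stand 13 mm farther back than shut.
Start: joints at [-1.35, 0.521, -0.036, 1.599, 0.021, 1.021, -0.113], TCP at [0.179, 0.599, 0.245] pointing down, gripper open.
Joint ranges: [-2.91, 2.91], [-0.3, 2.13], [-1.5, 1.42], [0.17, 2.43], [-1.26, 4.41], [0.16, 1.93], [-2.52, 2.52]. Speed limits (rad/s): [1.89, 1.89, 2.39, 2.39, 3.01, 3.01, 3.01].

### API

Orientations are given as a unit quaternion [w, x, y, z].
In Python, from station import ctrl gives the robot as it stands.
- The arm moves only by the shell command python3 -m jog 'ROWS'. ROWS is JSON, a list that holds one entry, the list of rows, each a list of 7 numbers: the turn, a rotation vector about the tool's x, y, z as a fraction of full scale, then the shift along the tool's x, y, z as a fraction of full scale, then the opening, from 0 (shut) to 1 (fully open). A call has exactly 10 rows; each row is the pose to reach, as a shift and turn from the pose commanded when the call began, along the tool's axes at that moment; what a row does not reach only later rows make up. Full scale, the value 1, is 150 mm for a shift and pi/4 rad for a turn. A row lasts 1/10 s, in which the tool goes at most 50 mm and 8.59 degrees, less where a joint would pass 70% of its speed; a pose out of reach is approached as far as the arm can. A call with a number of a shift or a turn outside -1 to 1 is refused whole. A call with a gripper value outside its range is refused whole. The fingers move at their own pace and stop on an object; the grip force is fixed at half the most. Time passes only in rows, so rows that repeat a pose let the fingers close, or fill a call up. It gives the time, the measured TCP pose, the force, the opening and the grip force at its end, in the units of the state.
- ctrl.get_obs(): the state, without advancing time (a new reading comes with each control period).
- ctrl.grab_frame(name): name is "scene" or "top" or "wrist"; returns the picture (480x640x3 uint8, blue, green, red); there is no depth.
- ctrl.camera_params(name): a dict with "vfov" (degrees; the focal length in pixels is half the picture's height over the tangent of half this angle, whatever the lens; pixels are square), "cx", "cy" (the principal point, pixels), "R" (3x3) and "t" (3): a world point X has camera coordinates R X + t. Camera axes: x right, y down, z forward; pixel columns grow to the right and rows downward; lengths in m; the calibration is good to about 2 mm. A picture is of the moment at which its call begins: read the wrist's pose just before it. camera_params takes no time and is no camera call; for the wrist camera it gives the pose at the moment of the call.
- ctrl.close_job(): hands the job in; it is judged then, once.
The state is a dict: "time_s": time; "joints": joint angles; "dq": joint speeds; "effort": joint torques, N m; "tcp_pos": TCP position; "ee_rot": TCP orientation; "force": force on the tool from outside, world axes, zero at the start; "moment": the same for the moment, N m; "grip_width": finger opening in m; "gripper_force": force on a finger pad.
Only numpy, scipy, OpenCV 4.12 (cv2) and the standard library are available. Lean on these libraries where they do the work, as an engineer would, in place of code of your own. Each camera call takes 0.05 s, during which the arm holds its last target. There are 200 camera calls.

## Working session

There is one attempt and no reset: what is moved stays moved. The work goes in short steps, Python scripts to look and compute and a shell command to move; the robot and the scene stay as the last step left them, time stands still between calls to the robot, and variables do not carry over. Pictures are saved under pics/ and viewed, at most 12 in all, crops included, and the job is handed in when it is done.

```bash
mkdir -p pics; ls
python3 - <<'E'
from station import ctrl
import cv2, numpy as np
for n in ["scene","top"]:
    f=ctrl.grab_frame(n); cv2.imwrite(f"pics/{n}0.png",f)
    p=ctrl.camera_params(n); print(n,p)
o=ctrl.get_obs(); print(o)
print(ctrl.camera_params("wrist"),ctrl.tips_ahead)
E
```

```text
pics
scene {'vfov': 49.20668306127896, 'cx': 322.6655890928612, 'cy': 244.08440088827084, 'R': array([[ 0.64412938,  0.76479505,  0.01363359],
       [ 0.54501354, -0.44637202, -0.7097269 ],
       [-0.53670996,  0.46458644, -0.70434498]]), 't': array([-0.31347775, -0.22972454,  1.34375848])}
top {'vfov': 54.56756434741383, 'cx': 317.1031247005741, 'cy': 230.14678264144516, 'R': array([[-0.02141682, -0.9997416 ,  0.00761862],
       [-0.99326573,  0.02040899, -0.11404678],
       [ 0.11386182, -0.01000983, -0.99344617]]), 't': array([0.00250854, 0.54241107, 1.12423192])}
{'time_s': 0.1, 'joints': array([-1.35021387,  0.52197517, -0.03633819,  1.59994451,  0.02116429,
        1.0211117 , -0.11281167]), 'dq': array([ 0.00137194, -0.00102826,  0.00052568, -0.00099332,  0.00015062,
        0.00032326,  0.0008635 ]), 'effort': array([ 5.31224941e-03, -9.28474689e+01,  1.98462836e+00, -3.70525217e+01,
        1.82302832e-02,  5.22084476e-03, -3.75695174e-05]), 'tcp_pos': array([0.1791216 , 0.59847658, 0.24477254]), 'ee_rot': array([-5.73512079e-05,  1.44895405e-01,  9.89446837e-01, -5.24702840e-04]), 'force': array([-0.4201746 , -0.55950986, -0.17142249]), 'moment': array([0.00311502, 0.05155397, 0.01793922]), 'gripper_force': 0.0, 'grip_width': 0.08517598229938055}
{'vfov': 60.419819270707116, 'cx': 320.3838671638749, 'cy': 240.0754397446007, 'R': array([[ 0.28673847,  0.95800809, -0.00124603],
       [ 0.91316764, -0.27292369,  0.30271688],
       [ 0.28966515, -0.08793841, -0.95307971]]), 't': array([-0.62495196, -0.04054193,  0.37906152])} 0.014
```

View pics/scene0.png

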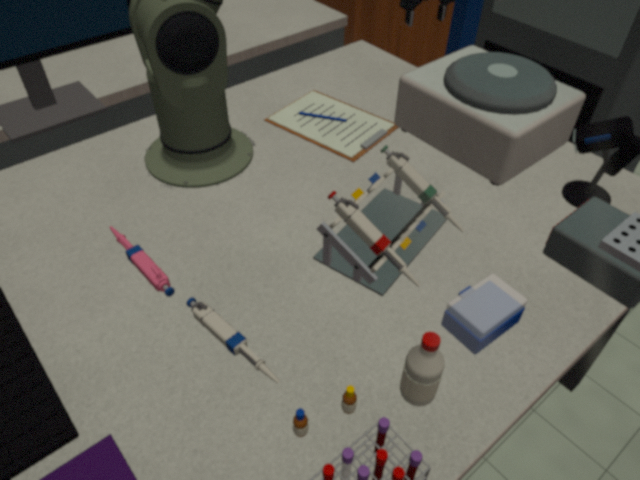

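View pics/top0.png

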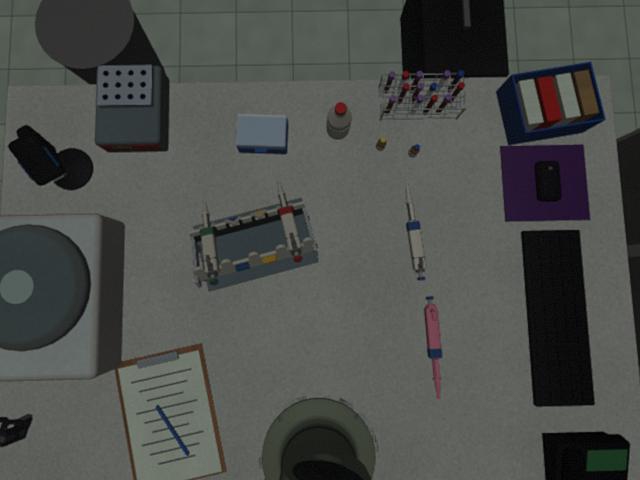

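The scene view shows the white blue-banded pipette at (228,335), with the pink one at (145,265) as the decoy. In the top view the blue one is at (415,235) and the pink one at (433,340). The stand in the top view has green (208,240), blue flag (242,265), yellow flag (268,258) and red (290,245).

Candidates for the pipette are blue-banded white (415,235), pink (433,340), and the green and red ones in the stand. I choose (415,235) and check it in a crop.

```bash
cat > h.py <<'E'
import numpy as np, cv2
from station import ctrl
from scipy.spatial.transform import Rotation as Rn
def ray(p,uv):
    f=240/np.tan(np.radians(p["vfov"])/2)
    d=np.array([(uv[0]-p["cx"])/f,(uv[1]-p["cy"])/f,1.0])
    R=np.array(p["R"]);return -R.T@p["t"],R.T@d
def onz(p,uv,z):
    c,d=ray(p,uv);return c+d*(z-c[2])/d[2]
def tri(p1,u1,p2,u2):
    A=np.zeros((3,3));b=np.zeros(3);L=[]
    for p,u in((p1,u1),(p2,u2)):
        c,d=ray(p,u);d/=np.linalg.norm(d);P=np.eye(3)-np.outer(d,d);A+=P;b+=P@c;L.append((P,c))
    X=np.linalg.solve(A,b);return X,[np.linalg.norm(P@(X-c)) for P,c in L]
def proj(p,X):
    f=240/np.tan(np.radians(p["vfov"])/2);q=np.array(p["R"])@X+p["t"];return np.array([p["cx"]+f*q[0]/q[2],p["cy"]+f*q[1]/q[2]])
def blobs(im,lo,hi,amin=12):
    m=cv2.inRange(cv2.cvtColor(im,cv2.COLOR_BGR2HSV),lo,hi)
    n,l,s,c=cv2.connectedComponentsWithStats(m)
    return [(c[i].round(1).tolist(),s[i].tolist()) for i in range(1,n) if s[i][4]>=amin]
E
python3 - <<'E'
from h import *
t=cv2.imread("pics/top0.png");s=cv2.imread("pics/scene0.png")
a=cv2.resize(t[175:300,180:330],None,fx=3.2,fy=3.2,interpolation=2)
b=cv2.resize(t[175:300,380:450],None,fx=3.2,fy=3.2,interpolation=2)
c=cv2.resize(s[140:300,300:480],None,fx=2,fy=1.25*1.0,interpolation=2)
cv2.imwrite("pics/c1.png",np.hstack([a,b]))
for n,im in(("top",t),("scene",s)):
    for k,lo,hi in(("blue",(95,110,50),(125,255,255)),("yel",(18,120,80),(35,255,255)),("green",(60,60,30),(88,255,200)),("red",(0,170,70),(8,255,255))):
        print(n,k,[x for x in blobs(im,lo,hi,6) if (n=="scene" and 180<x[0][0]<470 and 140<x[0][1]<400) or(n=="top" and 180<x[0][0]<450 and 170<x[0][1]<300)])
E
```

```text
top blue [([232.9, 218.3], [230, 217, 7, 4, 15]), ([413.5, 225.1], [408, 221, 12, 9, 84]), ([241.8, 266.0], [236, 262, 13, 9, 76]), ([421.3, 278.1], [419, 277, 6, 3, 13]), ([429.5, 297.5], [427, 297, 6, 2, 12])]
top yel [([258.5, 211.8], [254, 210, 9, 4, 19]), ([268.8, 258.6], [262, 255, 14, 8, 80])]
top green [([206.3, 231.1], [200, 227, 14, 10, 82]), ([212.9, 281.1], [209, 278, 9, 7, 48])]
top red [([285.1, 209.9], [280, 207, 12, 7, 59]), ([296.7, 256.9], [294, 256, 6, 3, 12])]
scene blue [([373.8, 177.8], [370, 175, 8, 7, 33]), ([189.8, 301.0], [188, 299, 6, 6, 17]), ([234.4, 340.5], [226, 333, 19, 18, 156])]
scene yel [([357.1, 193.5], [352, 188, 11, 12, 77]), ([405.2, 243.0], [400, 237, 11, 12, 76]), ([349.5, 391.4], [345, 385, 10, 13, 93])]
scene green [([429.5, 191.3], [425, 186, 10, 11, 70])]
scene red [([332.0, 194.0], [330, 192, 5, 5, 13]), ([382.1, 243.1], [375, 236, 15, 15, 123]), ([430.4, 341.0], [422, 333, 17, 18, 234])]
```

View pics/c1.png

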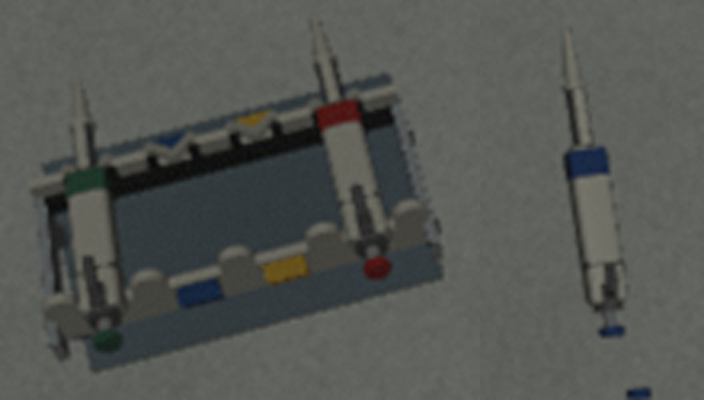

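The crop confirms a white handle, blue band and blue button. The blue flags mark the second slot from the left (stand y=+32). Next I work out coarse positions.

Run:
```python
from h import *
pt,ps=ctrl.camera_params("top"),ctrl.camera_params("scene")
np.set_printoptions(precision=4,suppress=True)
print("nose",onz(pt,(407.5,183.7),.013),"button",onz(pt,(421.3,278.1),.013),"band",onz(pt,(413.5,225.1),.026))
print("band tri",tri(pt,(413.5,225.1),ps,(234.4,340.5)),"but tri",tri(pt,(421.3,278.1),ps,(189.8,301)))
for n,a,b in(("flagB up",(241.8,266),(373.8,177.8)),("flagY up",(268.8,258.6),(357.1,193.5)),("flagY lo",(258.5,211.8),(405.2,243)),("green band",(206.3,231.1),(429.5,191.3)),("red band",(285.1,209.9),(382.1,243.1)),("redbut",(296.7,256.9),(332,194))):
    print(n,*tri(pt,a,ps,b))
o=ctrl.get_obs();R=Rn.from_quat(np.roll(o["ee_rot"],-1)).as_matrix();print(R)
p=ctrl.camera_params("wrist");Rw=np.array(p["R"]);c=-Rw.T@p["t"];print("cam in tool",R.T@(c-o["tcp_pos"]),"\ncamR tool cols",R.T@Rw.T)
```

```text
nose [ 0.6591 -0.2425  0.013 ] button [ 0.4186 -0.2666  0.013 ] band [ 0.5507 -0.2502  0.026 ]
band tri (array([ 0.5503, -0.2531,  0.0206]), [np.float64(0.0019777189927819064), np.float64(0.001977718992781951)]) but tri (array([ 0.418 , -0.2672,  0.0146]), [np.float64(0.0012113427709394364), np.float64(0.0012113427709392881)])
flagB up [0.454  0.1651 0.1162] [np.float64(2.0826665517735414e-05), np.float64(2.082666551786111e-05)]
flagY up [0.4695 0.1035 0.1157] [np.float64(0.0001212513573860009), np.float64(0.00012125135738590537)]
flagY lo [0.5879 0.1333 0.0472] [np.float64(0.001319722933210544), np.float64(0.0013197229332105153)]
green band [0.5382 0.2518 0.0888] [np.float64(0.0008478931422143462), np.float64(0.0008478931422142579)]
red band [0.5849 0.0656 0.087 ] [np.float64(0.0013268876556218772), np.float64(0.0013268876556219598)]
redbut [0.4692 0.0375 0.1485] [np.float64(0.0015808657977411903), np.float64(0.001580865797741203)]
[[-0.958   0.2867 -0.0003]
 [ 0.2867  0.958  -0.001 ]
 [-0.     -0.0011 -1.    ]]
cam in tool [ 0.0761  0.0006 -0.128 ] 
camR tool cols [[-0.     -0.9531 -0.3027]
 [ 1.      0.0001 -0.0002]
 [ 0.0002 -0.3027  0.9531]]
```

The stand yaw comes to about 14.1° from both band pair and flags, and the 192 mm green-to-red spacing matches the description. The pipette yaw is about 5.7°. I move over the stand first for a close look, since it is on the way.

```bash
python3 -m jog '[[[0,0,0,-0.05,-0.03,-0.05,1],[0,0,0,-0.15,-0.1,-0.12,1],[0,0,0,-0.27,-0.18,-0.2,1],[0,0,0,-0.4,-0.26,-0.25,1],[0,0,0,-0.5,-0.34,-0.27,1],[0,0,0,-0.6,-0.4,-0.27,1],[0,0,0,-0.7,-0.47,-0.27,1],[0,0,0,-0.8,-0.54,-0.27,1],[0,0,0,-0.9,-0.6,-0.27,1],[0,0,0,-1,-0.67,-0.27,1]]]' && python3 -m jog '[[[0,0,0,-0.1,-0.07,0,1],[0,0,0,-0.2,-0.13,0,1],[0,0,0,-0.3,-0.2,0,1],[0,0,0,-0.4,-0.27,0,1],[0,0,0,-0.5,-0.33,0,1],[0,0,0,-0.6,-0.4,0,1],[0,0,0,-0.7,-0.47,0,1],[0,0,0,-0.8,-0.53,0,1],[0,0,0,-0.9,-0.6,0,1],[0,0,0,-1,-0.67,0,1]]]' && python3 -m jog '[[[0,0,-0.1,-0.1,-0.07,0,1],[0,0,-0.2,-0.25,-0.17,0,1],[0,0,-0.3,-0.4,-0.27,0,1],[0,0,-0.4,-0.55,-0.37,0,1],[0,0,-0.5,-0.7,-0.47,0,1],[0,0,-0.6,-0.85,-0.57,0,1],[0,0,-0.68,-1,-0.67,0,1],[0,0,-0.68,-1,-0.67,0,1],[0,0,-0.68,-1,-0.67,0,1],[0,0,-0.68,-1,-0.67,0,1]]]'
python3 - <<'E'
from h import *
import pickle
p=ctrl.camera_params("wrist");f=ctrl.grab_frame("wrist");cv2.imwrite("pics/w1.png",f);pickle.dump(p,open("w1.pkl","wb"))
E
```

```text
time_s: 1.1
tcp_pos: [0.2948, 0.4583, 0.2854]
ee_rot: [-0.0, 0.145, 0.989, -0.0]
force: [0.2, -0.0, -0.4]
grip_width: 0.0855
gripper_force: 0.0
time_s: 2.1
tcp_pos: [0.4094, 0.3188, 0.2854]
ee_rot: [-0.0, 0.145, 0.989, -0.0]
force: [-0.1, -0.1, -0.0]
grip_width: 0.0857
gripper_force: 0.0
time_s: 3.1
tcp_pos: [0.5233, 0.1813, 0.2856]
ee_rot: [-0.0, -0.121, 0.993, 0.0]
force: [-0.5, -0.2, -1.1]
grip_width: 0.0855
gripper_force: 0.0
```

View pics/w1.png

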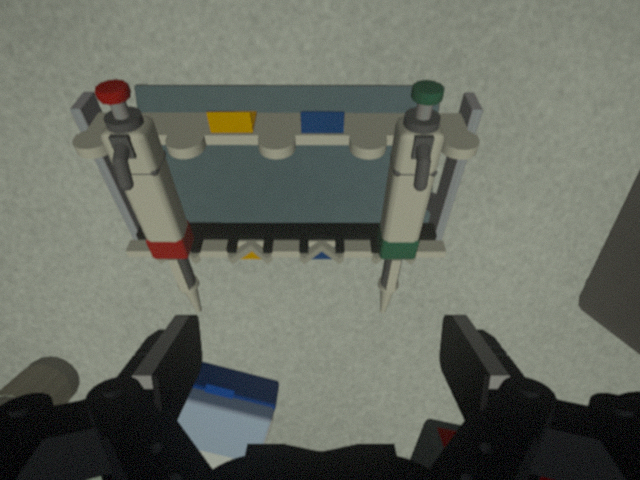

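The wrist view shows the stand: blue upper flag (322,122), teeth centred at u = 185, 276 and 368, lower V notches at (250,250) and (320,250), and green on the right at 400. I take a second wrist view for triangulation, then go over the pipette.

```bash
cat > snap.py <<'E'
import sys,pickle
from h import *
n=sys.argv[1];p=ctrl.camera_params("wrist");f=ctrl.grab_frame("wrist");cv2.imwrite(f"pics/{n}.png",f);pickle.dump(p,open(f"{n}.pkl","wb"))
E
python3 -m jog '[[[0,0,0,0,-0.1,0,1],[0,0,0,0,-0.2,0,1],[0,0,0,0,-0.3,0,1],[0,0,0,0,-0.4,0,1],[0,0,0,0,-0.5,0,1],[0,0,0,0,-0.6,0,1],[0,0,0,0,-0.6,0,1],[0,0,0,0,-0.6,0,1],[0,0,0,0,-0.6,0,1],[0,0,0,0,-0.6,0,1]]]' >/dev/null && python3 snap.py w2 && python3 -m jog '[[[0,0,0,0.03,-0.07,0,1],[0,0,0,0.06,-0.14,0,1],[0,0,0,0.08,-0.22,0,1],[0,0,0,0.1,-0.3,0,1],[0,0,0,0.13,-0.37,0,1],[0,0,0,0.16,-0.44,0,1],[0,0,0,0.18,-0.52,0,1],[0,0,0,0.21,-0.6,0,1],[0,0,0,0.23,-0.67,0,1],[0,0,0,0.26,-0.74,0,1]]]' && python3 -m jog '[[[0,0,0,0.03,-0.07,0.03,1],[0,0,0,0.06,-0.14,0.06,1],[0,0,0,0.08,-0.22,0.1,1],[0,0,0,0.1,-0.3,0.13,1],[0,0,0,0.13,-0.37,0.16,1],[0,0,0,0.16,-0.44,0.19,1],[0,0,0,0.18,-0.52,0.22,1],[0,0,0,0.21,-0.6,0.25,1],[0,0,0,0.23,-0.67,0.28,1],[0,0,0,0.26,-0.74,0.31,1]]]' && python3 -m jog '[[[0,0,0.03,0.03,-0.1,0.05,1],[0,0,0.06,0.08,-0.2,0.1,1],[0,0,0.1,0.12,-0.3,0.15,1],[0,0,0.12,0.16,-0.4,0.2,1],[0,0,0.15,0.2,-0.5,0.24,1],[0,0,0.17,0.23,-0.6,0.28,1],[0,0,0.18,0.26,-0.7,0.32,1],[0,0,0.18,0.26,-0.74,0.32,1],[0,0,0.18,0.26,-0.74,0.32,1],[0,0,0.18,0.26,-0.74,0.32,1]]]' && python3 snap.py p1
python3 - <<'E'
from h import *
for n in("w1","w2"):
    im=cv2.imread(f"pics/{n}.png")
    for k,lo,hi in(("blue",(100,130,50),(120,255,255)),("yel",(18,150,100),(30,255,255)),("green",(60,70,30),(88,255,200)),("red",(0,170,70),(8,255,255))):
        print(n,k,[x for x in blobs(im,lo,hi,30) if x[0][1]<300])
im=cv2.imread("pics/p1.png")
print(blobs(im,(100,130,50),(120,255,255),30))
a=cv2.imread("pics/w2.png")
cv2.imwrite("pics/m1.png",np.hstack([cv2.resize(a[60:300],(320*2,240*2))[:,:],])[:, :])
E
```

```text
time_s: 5.2
tcp_pos: [0.5344, -0.0245, 0.2858]
ee_rot: [0.0, -0.121, 0.993, -0.0]
force: [-0.1, 0.1, 0.4]
grip_width: 0.0855
gripper_force: 0.0
time_s: 6.2
tcp_pos: [0.5233, -0.1416, 0.2389]
ee_rot: [0.0, -0.121, 0.993, -0.0]
force: [-0.1, -0.1, 0.2]
grip_width: 0.0854
gripper_force: 0.0
time_s: 7.2
tcp_pos: [0.5125, -0.2574, 0.1915]
ee_rot: [0.0, -0.051, 0.999, 0.0]
force: [0.2, -0.4, -0.3]
grip_width: 0.0856
gripper_force: 0.0
w1 blue [([322.0, 121.5], [301, 112, 43, 20, 822]), ([321.3, 255.8], [316, 253, 11, 5, 32])]
w1 yel [([231.0, 121.7], [207, 111, 49, 22, 959]), ([250.8, 256.0], [243, 252, 16, 7, 68])]
w1 green [([427.1, 93.1], [411, 82, 32, 23, 567]), ([397.5, 249.8], [379, 238, 39, 21, 560])]
w1 red [([111.3, 91.9], [96, 81, 32, 23, 528]), ([167.9, 249.6], [147, 240, 41, 18, 521])]
w2 blue [([450.6, 120.9], [425, 111, 51, 21, 857]), ([420.4, 255.3], [415, 253, 12, 5, 31])]
w2 yel [([359.1, 120.9], [338, 110, 44, 22, 914]), ([349.7, 255.2], [342, 251, 16, 7, 62])]
w2 green [([575.5, 92.4], [558, 81, 35, 24, 577]), ([505.0, 249.4], [481, 239, 48, 20, 583])]
w2 red [([259.7, 91.7], [245, 80, 30, 23, 461]), ([276.1, 248.9], [257, 240, 38, 17, 499])]
[([302.2, 4.3], [289, 0, 27, 11, 249]), ([322.3, 85.7], [310, 81, 26, 10, 212]), ([323.1, 269.7], [305, 257, 37, 25, 828])]
```

View pics/p1.png

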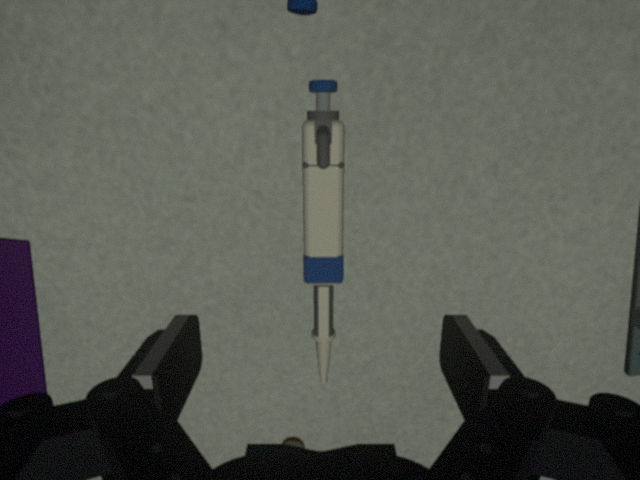

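View pics/w2.png

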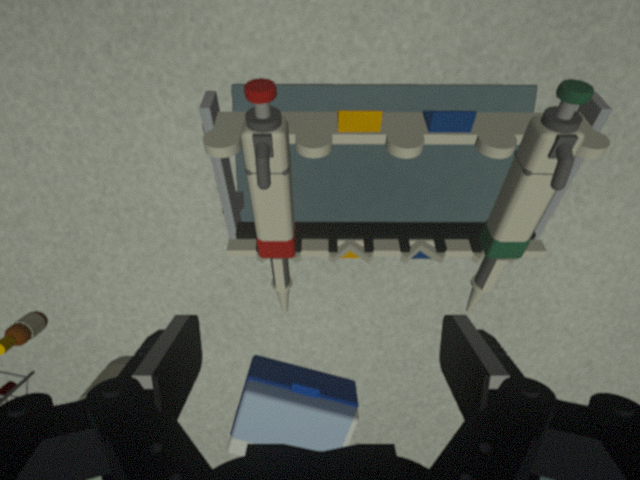

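Pipette view: nose (324,383), button (322,86), shoulder edge at about v=283; it lines up with the fingers. The second stand view shows the blue flag at (450,121), its V at (420,255), and green and red seated. Next: triangulate.

Run:
```python
from h import *
import pickle
np.set_printoptions(precision=4,suppress=True)
P={n:pickle.load(open(n+".pkl","rb")) for n in("w1","w2","p1")}
I={n:cv2.imread(f"pics/{n}.png") for n in P}
def T(n,a,b):
    X,e=tri(P["w1"],a,P["w2"],b);print(n,X,"res %.4f"%e[0]);return X
fb=T("flagB",(322,121.5),(450.6,120.9));fy=T("flagY",(231,121.7),(359.1,120.9))
vb=T("VB",(321.3,255.8),(420.4,255.3));vy=T("VY",(250.8,256),(349.7,255.2))
t0=T("tooth",(276.5,158),(405.5,158))
def edge(n,lo,hi,c):
    m=cv2.inRange(cv2.cvtColor(I[n],cv2.COLOR_BGR2HSV),lo,hi)
    _,l,s,ce=cv2.connectedComponentsWithStats(m);k=l[int(c[1]),int(c[0])];ys,xs=np.where(l==k)
    v=ys.max()-2;r=xs[ys==v];return ((r.min()+r.max())/2,ys.max()+.5),r.max()-r.min()
G=((60,70,30),(88,255,200));Rr=((0,170,70),(8,255,255))
g1,wg=edge("w1",*G,(397,250));g2,wg2=edge("w2",*G,(505,249));r1,wr=edge("w1",*Rr,(168,250));r2,wr2=edge("w2",*Rr,(276,249))
print(g1,g2,r1,r2,wg,wg2,wr,wr2)
g=T("greenSh",g1,g2);r=T("redSh",r1,r2)
yd=g-r;print("len",np.linalg.norm(yd),"dz",yd[2]);yaw=np.arctan2(-yd[0],yd[1]);print("yaw",np.degrees(yaw))
for a,b in((fb,fy),(vb,vy)):
    d=a-b;print("yaw2",np.degrees(np.arctan2(-d[0],d[1])),np.linalg.norm(d))
c,s=np.cos(yaw),np.sin(yaw);y=np.array([-s,c,0]);x=np.array([c*.866,s*.866,-.5]);z=np.cross(x,y);Rh=np.c_[x,y,z]
mid=(g+r)/2;home=mid+.032*y-.026*z
print("home",home)
for n,X in(("fb",fb),("fy",fy),("vb",vb),("vy",vy),("g",g),("r",r),("tooth",t0)): print(n,Rh.T@(X-home))
# pipette
p=P["p1"];e,w=edge("p1",(100,130,50),(120,255,255),(323,270))
nose=onz(p,(324,383),.013);but=onz(p,(322.5,86),.013);sh=onz(p,e,.026)
print("nose",nose,"but",but,"len",np.linalg.norm(nose-but),"sh",sh,"w px",w, np.linalg.norm(onz(p,(0,e[1]),.026)-onz(p,(w,e[1]),.026)),"nose-sh",nose-sh)
d=nose-but;pyaw=np.arctan2(d[1],d[0]);print("pyaw",np.degrees(pyaw))
o=ctrl.get_obs();R=Rn.from_quat(np.roll(o["ee_rot"],-1)).as_matrix();t=o["tcp_pos"];print("tool yaw",np.degrees(np.arctan2(R[1,0],R[0,0])),t)
for gx in(-55,): 
    gp=sh+d/np.linalg.norm(d)*gx/1000;gp[2]=0.018;print("grip",gp,"tool delta /150",R.T@(gp-t)/.15)
```

```text
flagB [0.4572 0.1658 0.1136] res 0.0000
flagY [0.4727 0.1038 0.1126] res 0.0000
VB [0.5722 0.194  0.0615] res 0.0000
VY [0.588  0.1319 0.0609] res 0.0001
tooth [0.4885 0.1409 0.1224] res 0.0003
(np.float64(397.5), np.float64(258.5)) (np.float64(503.5), np.float64(258.5)) (np.float64(169.5), np.float64(257.5)) (np.float64(276.5), np.float64(256.5)) 33 33 33 33
greenSh [0.551  0.2553 0.0851] res 0.0002
redSh [0.5951 0.0683 0.088 ] res 0.0001
len 0.19215295689950038 dz -0.002904047253154629
yaw 13.268712069270515
yaw2 14.056042307891984 0.06391620104039007
yaw2 14.229442361952374 0.06406641956486028
home [0.553  0.19   0.0641]
fb [-0.1104 -0.0015 -0.0065]
fy [-0.1091 -0.0654 -0.007 ]
vb [ 0.0182 -0.0004  0.0076]
vy [ 0.0195 -0.0645  0.0076]
g [0.0007 0.0641 0.0247]
r [-0.0007 -0.1281  0.0273]
tooth [-0.0933 -0.0329  0.0135]
nose [ 0.6641 -0.2387  0.013 ] but [ 0.4214 -0.2653  0.013 ] len 0.24416071150489577 sh [ 0.5628 -0.2502  0.026 ] w px 36 0.0278012405748544 nose-sh [ 0.1014  0.0116 -0.013 ]
pyaw 6.269640485679101
tool yaw -174.11101768195942 [ 0.5125 -0.2572  0.1915]
grip [ 0.5081 -0.2562  0.018 ] tool delta /150 [0.0291 0.009  1.1567]
```

Everything agrees. The slot line yaw is 14.0° and home is about (0.5585, 0.191, 0.061), since the coloured band ends about 6.5 mm short of the shoulder on every pipette. The blue pipette's origin is about (0.570, -0.249) at yaw 6.2°, so I descend to grip at x≈-55.

```bash
python3 -m jog '[[[0,0,-0.01,-0.02,0.013,0.1,1],[0,0,-0.01,-0.02,0.013,0.22,1],[0,0,-0.01,-0.02,0.013,0.34,1],[0,0,-0.01,-0.02,0.013,0.46,1],[0,0,-0.01,-0.02,0.013,0.58,1],[0,0,-0.01,-0.02,0.013,0.7,1],[0,0,-0.01,-0.02,0.013,0.8,1],[0,0,-0.01,-0.02,0.013,0.9,1],[0,0,-0.01,-0.02,0.013,0.95,1],[0,0,-0.01,-0.02,0.013,1,1]]]' && python3 -m jog '[[[0,0,0,0,0,0.05,1],[0,0,0,0,0,0.1,1],[0,0,0,0,0,0.14,1],[0,0,0,0,0,0.155,1],[0,0,0,0,0,0.155,0.7],[0,0,0,0,0,0.155,0.45],[0,0,0,0,0,0.155,0.2],[0,0,0,0,0,0.155,0],[0,0,0,0,0,0.155,0],[0,0,0,0,0,0.155,0]]]'
```

```text
time_s: 8.25
tcp_pos: [0.515, -0.2556, 0.0407]
ee_rot: [-0.0, -0.055, 0.998, -0.0]
force: [0.2, 0.1, 1.2]
grip_width: 0.0854
gripper_force: 0.0
time_s: 9.25
tcp_pos: [0.5152, -0.2557, 0.0185]
ee_rot: [0.0, -0.055, 0.998, -0.0]
force: [-1.1, 0.0, 6.8]
grip_width: 0.0285
gripper_force: 60.2
```

Gripped at 28.5 mm with 60 N. I lift, then carry it high over to the stand, adding the yaw on the way.

```bash
python3 -m jog '[[[0,0,0,0,0,-0.02,0],[0,0,0,0,0,-0.06,0],[0,0,0,0,0,-0.14,0],[0,0,0,0,0,-0.25,0],[0,0,0,0,0,-0.38,0],[0,0,0,0,0,-0.52,0],[0,0,0,0,0,-0.66,0],[0,0,0,0,0,-0.8,0],[0,0,0,0,0,-0.92,0],[0,0,0,0,0,-1,0]]]' && python3 snap.py g1 && python3 -m jog '[[[0,0,0,0,0.05,-0.1,0],[0,0,0,-0.02,0.12,-0.2,0],[0,0,0,-0.04,0.22,-0.3,0],[0,0,0,-0.06,0.33,-0.4,0],[0,0,0,-0.08,0.44,-0.5,0],[0,0,0,-0.1,0.55,-0.6,0],[0,0,0,-0.12,0.66,-0.68,0],[0,0,0,-0.13,0.77,-0.7,0],[0,0,0,-0.15,0.88,-0.7,0],[0,0,0,-0.16,0.97,-0.7,0]]]' && python3 -m jog '[[[0,0,0,-0.02,0.1,0,0],[0,0,0,-0.03,0.2,0,0],[0,0,0,-0.05,0.3,0,0],[0,0,0,-0.06,0.4,0,0],[0,0,0,-0.08,0.5,0,0],[0,0,0,-0.1,0.6,0,0],[0,0,0,-0.12,0.7,0,0],[0,0,0,-0.13,0.8,0,0],[0,0,0,-0.15,0.9,0,0],[0,0,0,-0.16,0.97,0,0]]]' && python3 -m jog '[[[0,0,-0.02,-0.02,0.1,0,0],[0,0,-0.05,-0.03,0.2,0,0],[0,0,-0.08,-0.05,0.3,0,0],[0,0,-0.1,-0.06,0.4,0,0],[0,0,-0.12,-0.08,0.5,0,0],[0,0,-0.14,-0.1,0.6,0,0],[0,0,-0.16,-0.12,0.7,0,0],[0,0,-0.17,-0.14,0.8,0,0],[0,0,-0.17,-0.15,0.9,0,0],[0,0,-0.17,-0.16,0.97,0,0]]]' && python3 -m jog '[[[0,0.04,0,0,0,0,0],[0,0.12,0,0,0,0,0],[0,0.2,0,0,0,0,0],[0,0.3,0,0,0,0,0],[0,0.4,0,0,0,0,0],[0,0.5,0,0,0,0,0],[0,0.58,0,0,0,0,0],[0,0.64,0,0,0,0,0],[0,0.667,0,0,0,0,0],[0,0.667,0,0,0,0,0]]]' && python3 snap.py g2
```

```text
time_s: 10.25
tcp_pos: [0.5152, -0.2558, 0.1702]
ee_rot: [0.001, -0.055, 0.998, -0.0]
force: [0.1, -0.2, -1.1]
grip_width: 0.0289
gripper_force: 59.3
time_s: 11.3
tcp_pos: [0.5228, -0.1064, 0.2736]
ee_rot: [0.0, -0.055, 0.998, 0.0]
force: [0.1, 0.2, -1.7]
grip_width: 0.0289
gripper_force: 59.4
time_s: 12.3
tcp_pos: [0.5306, 0.0405, 0.2732]
ee_rot: [-0.0, -0.055, 0.998, 0.0]
force: [-0.4, 0.1, -1.3]
grip_width: 0.0288
gripper_force: 59.4
time_s: 13.3
tcp_pos: [0.5386, 0.1878, 0.2729]
ee_rot: [-0.0, -0.122, 0.993, 0.0]
force: [0.0, -0.2, -1.2]
grip_width: 0.0291
gripper_force: 59.4
time_s: 14.3
tcp_pos: [0.5389, 0.1863, 0.2723]
ee_rot: [-0.257, -0.117, 0.959, -0.032]
force: [-0.0, 1.0, -1.0]
grip_width: 0.0288
gripper_force: 59.4
```

View pics/g2.png

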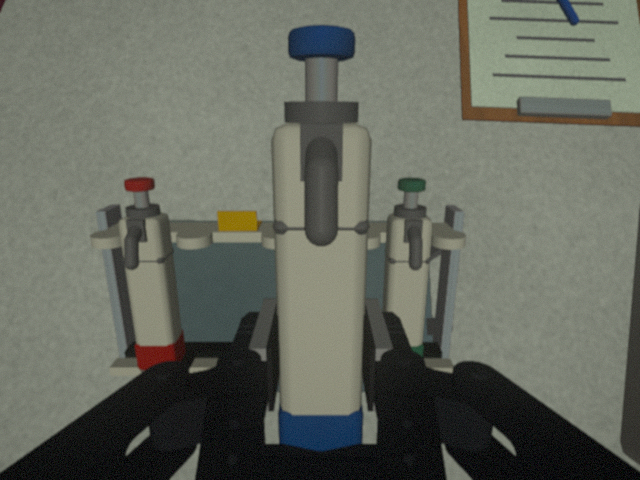

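The tilt was reached. The pipette is centred between the fingers at u≈321, with the button at (321,42) and the band edge at (320,448). I check its pose in the hand and compute the remaining move.

```bash
cat > mv.py <<'E'
from h import *
np.set_printoptions(precision=4,suppress=True)
yaw=np.radians(14.0);c,s=np.cos(yaw),np.sin(yaw);y=np.array([-s,c,0]);x=np.array([c*.866,s*.866,-.5]);z=np.cross(x,y);Rh=np.c_[x,y,z]
home=np.array([.5585,.1907,.0608]);Rt=np.c_[-x,y,-z]
def state():
    o=ctrl.get_obs();R=Rn.from_quat(np.roll(o["ee_rot"],-1)).as_matrix();return o,R
def rel(g=np.array([-.055,0,.0185])):
    o,R=state();P=Rh.T@(o["tcp_pos"]-home)-g
    print("pip in home mm",P*1000,"rot err deg (tool)",Rn.from_matrix(R.T@Rt).as_rotvec()*57.3,"F home",Rh.T@o["force"],"t",o["time_s"]);return P
if __name__=="__main__":rel()
E
python3 - <<'E'
from mv import *
import pickle
rel();o,R=state();p=pickle.load(open("g2.pkl","rb"));t=o["tcp_pos"]
pr=lambda q:proj(p,t+R@np.array(q))
print("button",pr((.096,0,.0055)),"nearest hook top",pr((.038,0,-.0275)),"band edge",pr((-.0485,0,-.0075)),"handle back",pr((.07,0,-.0075)))
im=cv2.imread("pics/g2.png");B=blobs(im,(100,130,50),(120,255,255),200);print(B)
# stand check: green/red button, yellow flag vs. home model
for k,lo,hi in(("yel",(18,150,100),(30,255,255)),("green",(60,70,30),(88,255,200)),("red",(0,170,70),(8,255,255))):print(k,blobs(im,lo,hi,60))
H=lambda q:proj(p,home+Rh@np.array(q))
print("red/green btn pred",H((-.149,-.128,.013)),H((-.149,.064,.013)),"yel flag",H((-.116,-.064,-.005)))
E
```

```text
pip in home mm [-68.4684   0.4638 154.981 ] rot err deg (tool) [ 0.0169  0.0225 -0.0695] F home [ 0.658   0.2759 -1.731 ] t 14.35
button [320.545   36.4873] nearest hook top [320.5849 260.2558] band edge [320.7254 460.9026] handle back [320.5652 129.7712]
[([320.7, 40.4], [289, 26, 65, 30, 1609]), ([320.1, 430.9], [279, 410, 83, 42, 2657])]
yel [([237.1, 221.0], [218, 211, 42, 20, 742])]
green [([411.9, 184.8], [399, 179, 26, 12, 256]), ([418.3, 349.8], [411, 344, 14, 13, 99])]
red [([136.9, 184.5], [125, 179, 26, 12, 211]), ([153.7, 355.1], [135, 344, 41, 26, 670])]
red/green btn pred [138.387 184.338] [410.8132 183.869 ] yel flag [237.0298 222.7456]
```

The stand model predicts all its features within about 2 px. The pipette may sit a few mm lower in the hand than assumed, so the last part goes slowly. First I go to 12 mm above the seat and 11 mm uphill.

```bash
python3 -m jog '[[[0,0,0,-0.1,-0.003,0.06,0],[0,0,0,-0.2,-0.003,0.16,0],[0,0,0,-0.3,-0.003,0.28,0],[0,0,0,-0.38,-0.003,0.42,0],[0,0,0,-0.383,-0.003,0.56,0],[0,0,0,-0.383,-0.003,0.7,0],[0,0,0,-0.383,-0.003,0.82,0],[0,0,0,-0.383,-0.003,0.9,0],[0,0,0,-0.383,-0.003,0.95,0],[0,0,0,-0.383,-0.003,0.953,0]]]' && python3 mv.py && python3 snap.py g3
python3 - <<'E'
from h import *
for n in("scene",):
    f=ctrl.grab_frame(n);a=cv2.resize(f[140:300,300:480],(675,600),interpolation=2)
    cv2.imwrite("pics/s3.png",a)
E
```

```text
time_s: 15.35
tcp_pos: [0.5173, 0.1803, 0.1197]
ee_rot: [-0.257, -0.117, 0.959, -0.032]
force: [-0.3, -0.2, -1.1]
grip_width: 0.0286
gripper_force: 59.4
pip in home mm [-11.2156  -0.0887  11.3081] rot err deg (tool) [ 0.0214 -0.0699 -0.0561] F home [ 0.2129 -0.0781 -1.1189] t 15.35
```

View pics/s3.png

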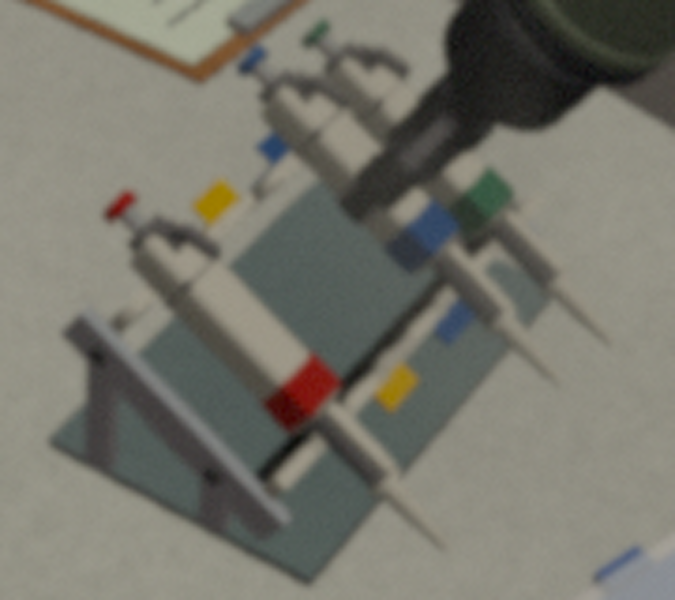

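View pics/g3.png

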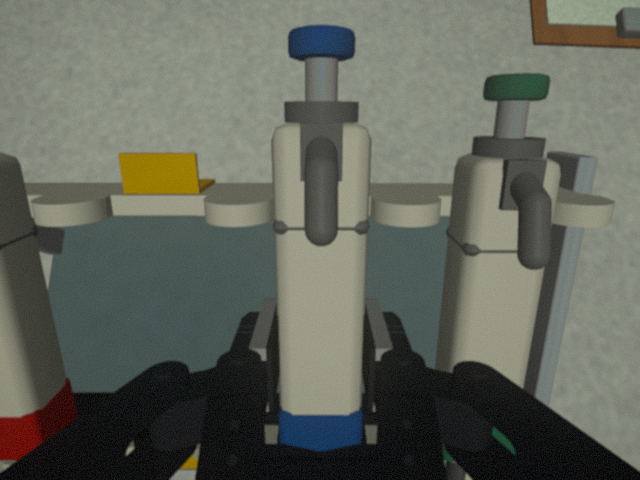

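Both views show it held parallel over the blue slot. It is centred between the teeth (239 and 405, middle 322, pipette at 321), clear of green, with the noses parallel. I lower it gently.

```bash
python3 -m jog '[[[0,0,0,0,0,0.003,0],[0,0,0,0,0,0.006,0],[0,0,0,0,0,0.01,0],[0,0,0,0,0,0.013,0],[0,0,0,0,0,0.016,0],[0,0,0,0,0,0.02,0],[0,0,0,0,0,0.023,0],[0,0,0,0,0,0.026,0],[0,0,0,0,0,0.028,0],[0,0,0,0,0,0.028,0]]]' >/dev/null && python3 mv.py && python3 -m jog '[[[0,0,0,0,0,0.002,0],[0,0,0,0,0,0.004,0],[0,0,0,0,0,0.006,0],[0,0,0,0,0,0.008,0],[0,0,0,0,0,0.01,0],[0,0,0,0,0,0.012,0],[0,0,0,0,0,0.014,0],[0,0,0,0,0,0.014,0],[0,0,0,0,0,0.014,0],[0,0,0,0,0,0.014,0]]]' >/dev/null && python3 mv.py
```

```text
pip in home mm [-11.2803  -0.0742   7.9711] rot err deg (tool) [ 0.0307 -0.0181 -0.0568] F home [ 1.1619  0.464  -1.2668] t 16.45
pip in home mm [-11.2539  -0.0692   5.9552] rot err deg (tool) [ 0.0307 -0.009  -0.0577] F home [ 0.3415 -0.3369 -1.3621] t 17.45
```

```bash
python3 -m jog '[[[0,0,0,0,0,0.002,0],[0,0,0,0,0,0.004,0],[0,0,0,0,0,0.006,0],[0,0,0,0,0,0.008,0],[0,0,0,0,0,0.01,0],[0,0,0,0,0,0.012,0],[0,0,0,0,0,0.014,0],[0,0,0,0,0,0.014,0],[0,0,0,0,0,0.014,0],[0,0,0,0,0,0.014,0]]]' >/dev/null && python3 mv.py && python3 -m jog '[[[0,0,0,0,0,0.002,0],[0,0,0,0,0,0.004,0],[0,0,0,0,0,0.006,0],[0,0,0,0,0,0.008,0],[0,0,0,0,0,0.01,0],[0,0,0,0,0,0.01,0],[0,0,0,0,0,0.01,0],[0,0,0,0,0,0.01,0],[0,0,0,0,0,0.01,0],[0,0,0,0,0,0.01,0]]]' >/dev/null && python3 mv.py
```

```text
pip in home mm [-11.2639  -0.0571   3.8291] rot err deg (tool) [ 0.0311 -0.0116 -0.0557] F home [ 0.2026 -0.4918 -0.9105] t 18.45
pip in home mm [-11.2788  -0.079    2.2911] rot err deg (tool) [ 0.0295 -0.0184 -0.0579] F home [ 0.8359  0.0895 -1.9362] t 19.45
```

```bash
python3 -m jog '[[[0,0,0,0,0,0.002,0],[0,0,0,0,0,0.004,0],[0,0,0,0,0,0.006,0],[0,0,0,0,0,0.008,0],[0,0,0,0,0,0.01,0],[0,0,0,0,0,0.011,0],[0,0,0,0,0,0.011,0],[0,0,0,0,0,0.011,0],[0,0,0,0,0,0.011,0],[0,0,0,0,0,0.011,0]]]' >/dev/null && python3 mv.py
```

```text
pip in home mm [-11.2583  -0.0887   0.6759] rot err deg (tool) [ 0.033  -0.0133 -0.0576] F home [ 1.0097  0.9893 -1.3623] t 20.45
```

```bash
python3 -m jog '[[[0,0,0,0,0,0.001,0],[0,0,0,0,0,0.003,0],[0,0,0,0,0,0.004,0],[0,0,0,0,0,0.006,0],[0,0,0,0,0,0.007,0],[0,0,0,0,0,0.009,0],[0,0,0,0,0,0.01,0],[0,0,0,0,0,0.01,0],[0,0,0,0,0,0.01,0],[0,0,0,0,0,0.01,0]]]' >/dev/null && python3 mv.py && python3 -m jog '[[[0,0,0,0,0,0.001,0],[0,0,0,0,0,0.003,0],[0,0,0,0,0,0.004,0],[0,0,0,0,0,0.006,0],[0,0,0,0,0,0.007,0],[0,0,0,0,0,0.007,0],[0,0,0,0,0,0.007,0],[0,0,0,0,0,0.007,0],[0,0,0,0,0,0.007,0],[0,0,0,0,0,0.007,0]]]' >/dev/null && python3 mv.py
```

```text
pip in home mm [-11.2157   0.0071  -0.4036] rot err deg (tool) [ 0.0403  0.022  -0.0501] F home [-1.2287  0.7991  5.6368] t 21.45
pip in home mm [-11.1628   0.0075  -0.5558] rot err deg (tool) [ 0.0491  0.084  -0.0505] F home [-4.725   0.8511 16.2087] t 22.45
```

Contact came at z ≈ -0.3 mm, just as the model predicted. I ease the preload and slide down the slope.

```bash
python3 -m jog '[[[0,0,0,0,0,-0.004,0],[0,0,0,0,0,-0.007,0],[0,0,0,-0.008,0,-0.007,0],[0,0,0,-0.016,0,-0.007,0],[0,0,0,-0.024,0,-0.007,0],[0,0,0,-0.032,0,-0.007,0],[0,0,0,-0.04,0,-0.007,0],[0,0,0,-0.047,0,-0.007,0],[0,0,0,-0.052,0,-0.007,0],[0,0,0,-0.052,0,-0.007,0]]]' >/dev/null && python3 mv.py
```

```text
pip in home mm [-3.8458  0.2864 -0.607 ] rot err deg (tool) [ 0.0559 -0.063  -0.034 ] F home [-6.647   2.2784  8.6171] t 23.45
```

```bash
python3 -m jog '[[[0,0,0,-0.002,0,-0.003,0],[0,0,0,-0.004,0,-0.003,0],[0,0,0,-0.006,0,-0.003,0],[0,0,0,-0.008,0,-0.003,0],[0,0,0,-0.01,0,-0.003,0],[0,0,0,-0.012,0,-0.003,0],[0,0,0,-0.013,0,-0.003,0],[0,0,0,-0.013,0,-0.003,0],[0,0,0,-0.013,0,-0.003,0],[0,0,0,-0.013,0,-0.003,0]]]' >/dev/null && python3 mv.py
```

```text
pip in home mm [-1.4772 -0.0069 -0.4257] rot err deg (tool) [ 0.0356 -0.0097 -0.0517] F home [-2.2843  3.4939  1.3728] t 24.45
```

```bash
python3 -m jog '[[[0,0,0,-0.001,0,0,0],[0,0,0,-0.002,0,0,0],[0,0,0,-0.003,0,0,0],[0,0,0,-0.004,0,0,0],[0,0,0,-0.005,0,0,0],[0,0,0,-0.006,0,0,0],[0,0,0,-0.007,0,0,0],[0,0,0,-0.007,0,0,0],[0,0,0,-0.007,0,0,0],[0,0,0,-0.007,0,0,0]]]' >/dev/null && python3 mv.py
```

```text
pip in home mm [-0.4266 -0.1562 -0.3899] rot err deg (tool) [ 0.0281 -0.0094 -0.061 ] F home [-2.2889  2.8018  1.693 ] t 25.45
```

```bash
python3 -m jog '[[[0,0,0,-0.001,0,0,0],[0,0,0,-0.002,0,0,0],[0,0,0,-0.003,0,0,0],[0,0,0,-0.004,0,0,0],[0,0,0,-0.005,0,0,0],[0,0,0,-0.006,0,0,0],[0,0,0,-0.007,0,0,0],[0,0,0,-0.007,0,0,0],[0,0,0,-0.007,0,0,0],[0,0,0,-0.007,0,0,0]]]' >/dev/null && python3 mv.py
```

```text
pip in home mm [ 0.1685 -0.0847 -0.4192] rot err deg (tool) [ 0.029  -0.069  -0.0558] F home [-6.8398  2.8088  3.7805] t 26.45
```

Fx jumps to -6.8 N while motion lags the command, so the shoulder is on the stop. A small extra press will confirm it.

```bash
python3 -m jog '[[[0,0,0,-0.001,0,0,0],[0,0,0,-0.001,0,0,0],[0,0,0,-0.002,0,0,0],[0,0,0,-0.002,0,0,0],[0,0,0,-0.002,0,0,0],[0,0,0,-0.002,0,0,0],[0,0,0,-0.002,0,0,0],[0,0,0,-0.002,0,0,0],[0,0,0,-0.002,0,0,0],[0,0,0,-0.002,0,0,0]]]' >/dev/null && python3 mv.py; python3 snap.py g4
python3 - <<'E'
from h import *
f=ctrl.grab_frame("scene");a=cv2.resize(f[140:300,300:480],(450,400),interpolation=2)
b=cv2.resize(cv2.imread("pics/g4.png"),None,fx=.55,fy=.55);b=np.vstack([b,np.zeros((400-b.shape[0],b.shape[1],3),np.uint8)])
cv2.imwrite("pics/s4.png",np.hstack([a,b]))
E
```

```text
pip in home mm [ 0.2297 -0.067  -0.4067] rot err deg (tool) [ 0.0296 -0.1006 -0.0526] F home [-9.212   2.7296  5.0885] t 27.45
```

View pics/s4.png

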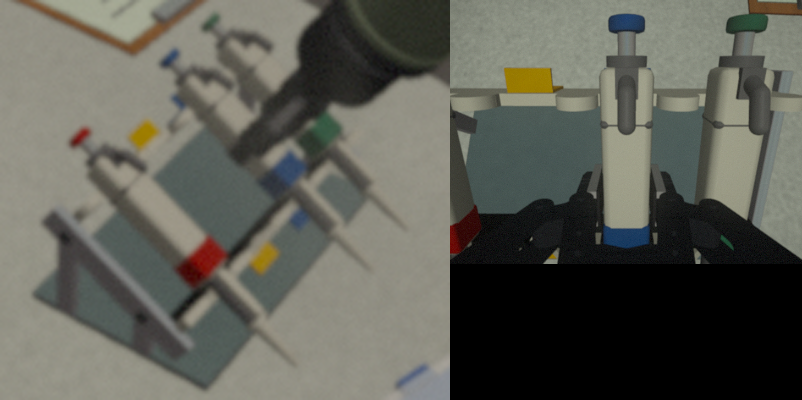

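The blue pipette is seated parallel between red and green, its band in line with theirs and its handle in the upper notch. Fx reached -9 N with almost no motion, so it bears on the stop. I release with a narrow opening to spare green, then withdraw square to the slope.

```bash
python3 -m jog '[[[0,0,0,0,0,0,0.36],[0,0,0,0,0,0,0.38],[0,0,0,0,0,0,0.4],[0,0,0,0,0,0,0.42],[0,0,0,0,0,0,0.44],[0,0,0,0,0,0,0.46],[0,0,0,0,0,0,0.48],[0,0,0,0,0,0,0.5],[0,0,0,0,0,0,0.5],[0,0,0,0,0,0,0.5]]]' && python3 mv.py && python3 -m jog '[[[0,0,0,0,0,-0.02,0.5],[0,0,0,0,0,-0.06,0.5],[0,0,0,0,0,-0.12,0.5],[0,0,0,0,0,-0.2,0.5],[0,0,0,0,0,-0.3,0.5],[0,0,0,0,0,-0.42,0.5],[0,0,0,0,0,-0.56,0.5],[0,0,0,0,0,-0.7,0.5],[0,0,0,0,0,-0.85,0.5],[0,0,0,0,0,-1,0.5]]]' && python3 snap.py f1
python3 - <<'E'
from mv import *
import pickle
p=pickle.load(open("f1.pkl","rb"));im=cv2.imread("pics/f1.png")
H=lambda q:proj(p,home+Rh@np.array(q))
for k,lo,hi,y in(("blue",(100,130,50),(120,255,255),0),("green",(60,70,30),(88,255,200),.064),("red",(0,170,70),(8,255,255),-.128)):
    print(k,blobs(im,lo,hi,60),"pred btn",H((-.149,y,.013)),"band edge",H((-.0065,y,.026)))
f=ctrl.grab_frame("scene");a=cv2.resize(f[140:300,300:480],(450,400),interpolation=2)
b=cv2.resize(im,None,fx=.54,fy=.54);b=np.vstack([b,np.zeros((400-b.shape[0],b.shape[1],3),np.uint8)])
cv2.imwrite("pics/s5.png",np.hstack([a,b]))
E
```

```text
time_s: 28.55
tcp_pos: [0.5218, 0.1815, 0.1035]
ee_rot: [-0.257, -0.117, 0.959, -0.031]
force: [0.1, 0.8, -0.6]
grip_width: 0.0426
gripper_force: 0.0
pip in home mm [ 0.882  -0.0879 -0.3923] rot err deg (tool) [ 0.0325 -0.0129 -0.0572] F home [ 0.5873  0.7715 -0.33  ] t 28.55
time_s: 29.55
tcp_pos: [0.5954, 0.1997, 0.2353]
ee_rot: [-0.257, -0.117, 0.959, -0.031]
force: [-0.1, -0.4, 0.6]
grip_width: 0.0425
gripper_force: 0.0
blue [([320.2, 77.9], [307, 73, 27, 11, 229]), ([320.5, 276.0], [300, 262, 43, 28, 1073])] pred btn [320.7541  78.6602] band edge [321.0037 289.1256]
green [([421.2, 78.4], [407, 73, 28, 12, 291]), ([409.2, 276.1], [384, 262, 49, 29, 1169])] pred btn [419.754   78.5003] band edge [409.7586 289.0163]
red [([122.1, 78.0], [108, 73, 30, 11, 292]), ([143.4, 275.7], [121, 262, 45, 27, 1058])] pred btn [122.8612  78.9797] band edge [143.5799 289.3442]
```

View pics/s5.png

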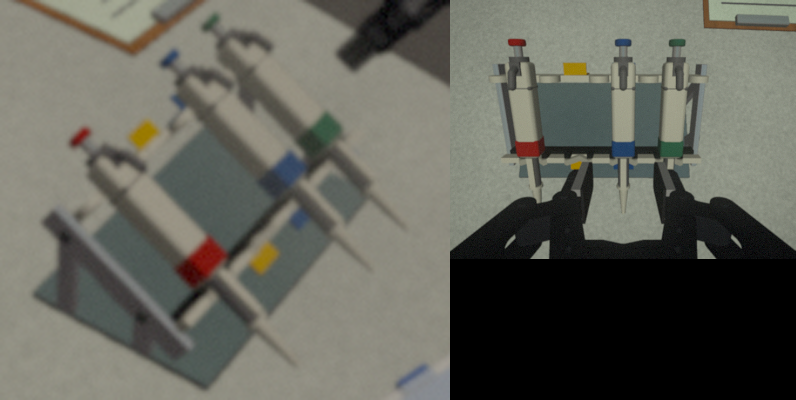

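The blue pipette rests level with red and green. Its button is at (320,78), theirs are at v=78, and the band edges agree too. The gripper is clear, so I hand in the job.

```bash
python3 -c "
from station import ctrl
print(ctrl.close_job())"
```

```text
the job is handed in; nothing more can be done
None
```

The blue pipette is in the blue-flagged slot with its shoulder on the rubber stop, released with the gripper clear; I handed the job in just after 29.6 s, and no verdict came back.

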